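# Fit the one good knob to the gas hob and hold the tap in

### The arm

A 6-joint arm with a two-finger parallel gripper is mounted at the origin on the work surface. World frame = base frame: x ahead of the robot, y to its left, z up, the work surface at z = 0. Lengths are in mm, angles in rad, forces in N, time in s.
With the tool pointing down it reaches from about 325 to 900 mm from the base axis. Payload 6.1 kg.
Tool frame: the origin (TCP) lies midway between the tips of the shut fingers; the grasp point (between the pads) lies 19 mm behind it; z points along the fingers, y is the direction in which the jaws open and shut (so a half turn about z gives the same grasp; the last joint's range is limited). The gripper opens to 87 mm and grips with 3 to 60 N. Pads are 19 mm wide; open, the fingers measure 117 mm over their backs; the gripper's body (75 mm by 190 mm) begins 51 mm behind the grasp point.
Start: joints at [1.024, 0.22, 1.526, -0, 1.395, -0.126], TCP at [255.304, 570.469, 222.538] pointing down, gripper open.
Joint ranges: [-2.98, 2.98], [-0.91, 2.08], [0.09, 2.57], [-1.24, 4.39], [0.2, 2.65], [-2.68, 2.68]. Speed limits (rad/s): [2.57, 2.57, 3.01, 3.14, 3.14, 3.14].

### API

Orientations are given as a rotation vector (axis times angle).
In Python, from cell import manip gives the robot as it stands.
- The arm moves only by the shell command python3 -m inch 'ROWS' [FORCE]. ROWS is JSON, a list of rows, each an object of numbers: "tx", "ty", "tz": the shift along the tool's x, y, z in m; "wx", "wy", "wz": the turn, a rotation vector about the tool's x, y, z in rad; "grip": the closure, from -1 (fully open) to 1 (shut), so that 0 is half open. In form: [{"tx": .., "ty": .., "tz": .., "wx": .., "wy": .., "wz": .., "grip": ..}, ...]. A call has exactly 10 rows; each row shifts and turns the pose as measured when the row begins, along the tool's axes as they then stand; what a row does not reach is not made up. A row lasts 1/12 s, in which the tool goes at most 41.7 mm and 7.16 degrees, less where a joint would pass 70% of its speed; a pose out of reach is approached as far as the arm can. A call with a gripper value outside its range is refused whole. The fingers move at their own pace and stop on an object; FORCE is the grip in N (left out, the last holds). Time passes only in rows, so rows that do not move let the fingers close, or fill a call up. It gives the time, the measured TCP pose, the force and the opening at its end, in the units of the state.
- manip.observe(): the state, without advancing time (a new reading comes with each control period).
- manip.capture(name): name is "scene" or "top" or "wrist"; returns a dict with "frame" (400x640x3 uint8, blue, green, red), "K" (3x3 intrinsics, pixels), "dist_coeffs" ([k1, k2, p1, p2, k3] as OpenCV has them; the pictures are not rectified), "extrinsics" (4x4, takes a point from camera to world coordinates); the wrist camera has in their place "hand_eye" (4x4, takes a point from camera to tool coordinates, whose origin is the TCP and whose axes are the flange's). Camera axes: x right, y up, looking along -z (the intrinsics and any distortion apply to the point x, -y, -z); pixel columns grow to the right and rows downward; lengths in mm; the calibration is good to about 2 mm. A picture is of the moment at which its call begins: read the wrist's pose just before it. There is no depth.
- manip.job_done(): hands the job in, once; it reports no verdict.
Trained networks look in the newest picture that a camera, given by its name, has taken for a name from the list of things; names that differ only in an ending like _2 or _b are one class to them, and where a whole thing is asked for, a point or a joint stands for the part that bears it (a point fixed in the world has none). Each returns a list of dicts, best first, with "p" (0 to 1); they miss things now and then, are a little off and sometimes report something else, mostly with a low value. They report only what shows in the picture. A call takes as long as a camera call. They do not tell look-alikes from the thing itself.
- manip.outline_of(target, camera): "mask" (400x640 bool, what is visible of it) and "bbox" ([left, top, right, bottom] in pixels, round what is visible of it).
The state is a dict: "time": time; "joints": joint angles; "qd": joint speeds; "tau": joint torques, N m; "ee_pos": TCP position; "orientation": TCP orientation; "contact_force": force on the tool from outside, world axes, zero at the start; "torque": the same for the moment, N m; "grip_width": finger opening in mm.
Only numpy, scipy, OpenCV 4.12 (cv2) and the standard library are available. Lean on these libraries where they do the work, as an engineer would, in place of code of your own. Each camera call takes 0.05 s, during which the arm holds its last target. There are 200 camera calls.

### The job

Only one knob is left for this two-ring gas hob: fit it to the spindle of the ring the pot stands on (the other ring has only the pot's lid parked on it), turned so that its D-shaped socket lines up with the flat of the spindle, and push it fully home. The tap already stands open, so then keep the knob pressed all the way in against its spring, to hold the flame safety valve open while I strike a match: finish like that, still holding the knob and pressing, and do not let go. Leave the other tap, the pot, the lid and the rest of the things alone.

Things in the scene. Friction and masses are not known exactly. Their poses are not given: they have to be found in the camera images.
- knob_center (a point): black cooker knob lying skirt down on the boards left of the hob: round skirt 48 mm across, 17 mm high; on it a grip bar 42 mm long (along x), 14 mm wide (y), 16 mm high; total height 33 mm, 35 g. Origin on its axis, 16.5 mm over its underside; z up, x along the bar to the pointer end, marked by a white line on the bar's top and end
- knob_pointer (a point): pointer end of the knob's bar: on its top, 20 mm from the axis towards the white-marked end. The flat of the knob's socket is on this side, so on the spindle the white line points the way the spindle's flat faces (knob x along spindle x)
- knob_socket (a point): bottom (blind end) of the D socket in the middle of the knob's underside, 14 mm above the underside, on the axis; the socket has 0.6 mm play all round the spindle and a tapered lead-in at its mouth. This point rests on the spindle's tip when the knob is fully home
- spindle_left (a point): bright steel D spindle of the left tap, upright in a round black bezel on the hob's front strip: 10 mm round bar with one flat 1 mm from its axis (6 mm thick across the flat). Origin on the axis at the tip, 22 mm above the steel plate when not pressed; z up; x points square out of the flat and turns with the spindle. It serves the left ring, behind it
- spindle_right (a point): bright steel D spindle of the right tap, upright in a round black bezel on the hob's front strip: 10 mm round bar with one flat 1 mm from its axis (6 mm thick across the flat). Origin on the axis at the tip, 22 mm above the steel plate when not pressed; z up; x points square out of the flat and turns with the spindle. It serves the right ring, behind it
- press_left (a joint): how far the left spindle is pushed in: 0 = out, 0.006 m = fully in. It springs back: 4.5 N to start it, 9.9 N fully in; when fully in, a seated knob's skirt is 2 mm above the plate
- press_right (a joint): the same for the right spindle
- tap_left (a joint): turn of the left spindle in rad, growing counterclockwise from above; 0 = off (flat facing away from the robot, to the back of the hob), range 0 to 3.6; somewhere between 0.7 and 2.1 at the start (open). It turns stiffly (0.1 N m) and stays where it is left
- tap_right (a joint): the same for the right spindle
- ring_left (a point): centre of the left ring of the hob, at the top of its black pan support, 92 mm above the table. The hob is a steel box 330 mm deep, 500 mm wide, its flat plate 70 mm above the table, spindles along the edge nearest the robot; left is +y. Each ring is 180 mm behind its spindle and 55 mm further out. x points to the back of the hob
- ring_right (a point): centre of the right ring, as ring_left
- pot_base (a point): aluminium pot, 160 mm across, 65 mm high, two loop handles; centre of its underside. It stands on one of the two rings
- lid_base (a point): the pot's lid, 165 mm across, 35 mm high with its knob; centre of its underside. It lies on the ring without the pot
- spray_bottle: clear spray bottle with a blue press button, 58 mm across, 181 mm high; centre of its underside
- bowl: brown bowl, 150 mm across, 60 mm high; centre of its underside
- glasses: folded reading glasses, 134 by 40 by 26 mm; centre of the underside
- matchbox: red matchbox, 36 by 53 by 15.5 mm; centre of its underside
Things that resemble listed ones, but are neither listed nor needed, are in the scene too. Leave any orange look-alike of the part that bears pot_base alone.

How it is judged:
By the outcome, as a careful person would: the job done as asked, in the order asked, and still so for the second after the job is handed in, while the arm keeps its last pose, push and grip.
It also fails if it takes over 42 s, if anything falls off the work surface, if the arm or the gripper's body presses on something with over 40 N, if the wrist force passes 120 N, or if a joint passes its speed limit or range.

## Working session

There is one attempt and no reset: what is moved stays moved. The work goes in short steps, Python scripts to look and compute and a shell command to move; the robot and the scene stay as the last step left them, time stands still between calls to the robot, and variables do not carry over. Pictures are saved under pics/ and viewed, about 8 in all and at most 12, crops included, and the job is handed in when it is done.

```bash
mkdir -p pics; ls; cat > h.py <<'E'
import numpy as np, cv2, json
from cell import manip
from scipy.spatial.transform import Rotation as R
def cap(n):
    s=manip.observe(); c=manip.capture(n)
    c={k:(np.array(v) if k!='frame' else v) for k,v in c.items()}
    if 'hand_eye' in c:
        T=np.eye(4);T[:3,:3]=R.from_rotvec(s['orientation']).as_matrix();T[:3,3]=s['ee_pos'];c['extrinsics']=T@c['hand_eye']
    return c
def ray(c,px,z):
    u=cv2.undistortPoints(np.array(px,float).reshape(-1,1,2),c['K'],c['dist_coeffs']).reshape(-1,2)
    d=np.c_[u[:,0],-u[:,1],-np.ones(len(u))]@c['extrinsics'][:3,:3].T
    o=c['extrinsics'][:3,3]
    return o+d*((z-o[2])/d[:,2])[:,None]
def proj(c,P):
    P=np.array(P,float).reshape(-1,3);E=np.linalg.inv(c['extrinsics'])
    q=P@E[:3,:3].T+E[:3,3]; q=q*[1,-1,-1]
    return cv2.projectPoints(q,np.zeros(3),np.zeros(3),c['K'],c['dist_coeffs'])[0].reshape(-1,2)
def crop(c,l,t,r,b,s): return cv2.resize(c['frame'][t:b,l:r],None,fx=s,fy=s,interpolation=cv2.INTER_CUBIC)
E
python3 - <<'E'
from h import *
print(manip.observe())
t=cap('top');s=cap('scene')
cv2.imwrite('pics/a.png',cv2.resize(np.vstack([t['frame'],s['frame']]),(480,600)) )
cv2.imwrite('pics/top.png',t['frame']);cv2.imwrite('pics/scene.png',s['frame'])
for cam in('top','scene'):
  for n in('knob_center','spindle_left','spindle_right','pot_base','lid_base','matchbox','glasses','bowl','spray_bottle'):
    print(cam,n,[(round(o['p'],2),o['bbox']) for o in manip.outline_of(n,cam)][:4])
print(t['extrinsics'].round(2),s['extrinsics'].round(2))
E
```

```text
pics
{'time': 0.0, 'joints': array([ 1.02391269e+00,  2.21214985e-01,  1.52756888e+00,  2.55878984e-05,
        1.39466539e+00, -1.26086556e-01]), 'qd': array([ 1.01706861e-03, -1.19636787e-03,  5.98576534e-05,  6.19923281e-04,
       -1.07453028e-04,  2.17088855e-03]), 'tau': array([-9.38639678e-04, -4.94650197e+01, -3.87353218e+01,  6.95410534e-02,
        5.78570680e-02, -1.37531792e-04]), 'ee_pos': array([254.98526215, 569.97729445, 221.46648232]), 'orientation': array([-6.55994265e-01, -3.07168811e+00,  2.73918428e-03]), 'contact_force': array([-0.11231174, -0.08812871,  0.10802409]), 'torque': array([-0.04192849, -0.01997265, -0.01258092]), 'grip_width': 87.03081263028476}
top knob_center [(0.57, [223.0, 214.9, 238.6, 224.4])]
top spindle_left []
top spindle_right []
top pot_base [(0.97, [208.8, 241.2, 259.6, 307.5]), (0.81, [264.1, 135.7, 335.2, 182.5]), (0.66, [388.3, 245.5, 435.9, 311.0])]
top lid_base [(0.6, [347.9, 123.7, 395.6, 168.0])]
top matchbox [(0.48, [450.9, 192.6, 464.5, 208.6])]
top glasses [(0.62, [441.8, 156.5, 486.1, 172.9])]
top bowl [(0.57, [145.6, 151.6, 18
[... 389 characters left out ...]
141.0, 228.2, 157.3])]
scene glasses [(0.54, [98.6, 147.4, 385.1, 337.8]), (0.53, [170.5, 146.0, 198.9, 171.8]), (0.26, [403.7, 266.9, 422.5, 287.2])]
scene bowl [(0.71, [408.0, 331.4, 477.5, 391.4])]
scene spray_bottle [(0.58, [343.9, 296.2, 368.7, 355.3])]
[[-2.00000e-02  1.00000e+00 -9.00000e-02  3.30270e+02]
 [-1.00000e+00 -2.00000e-02  1.00000e-02  9.76000e+00]
 [ 1.00000e-02  9.00000e-02  1.00000e+00  1.77885e+03]
 [ 0.00000e+00  0.00000e+00  0.00000e+00  1.00000e+00]] [[-7.30000e-01 -4.90000e-01  4.70000e-01  1.12025e+03]
 [ 6.80000e-01 -5.10000e-01  5.20000e-01  7.39100e+02]
 [-1.00000e-02  7.00000e-01  7.10000e-01  1.10945e+03]
 [ 0.00000e+00  0.00000e+00  0.00000e+00  1.00000e+00]]
```

View pics/top.png

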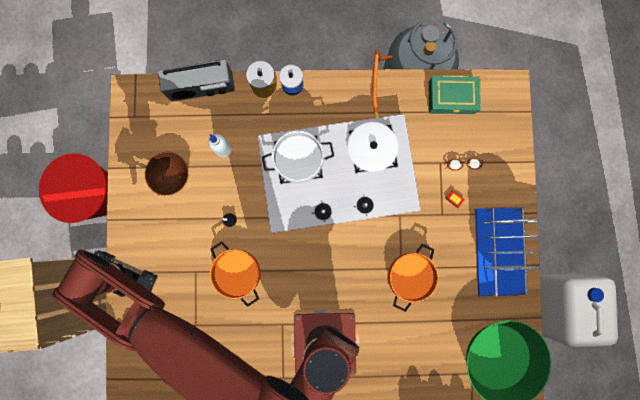

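View pics/scene.png

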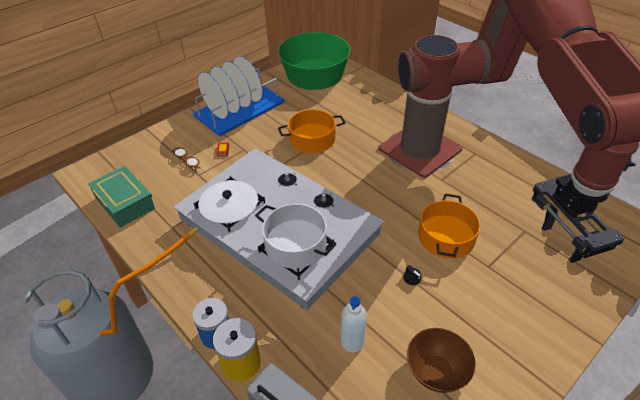

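The top view shows the aluminium pot at (300,157), on the left ring, and the lid at (372,146), on the right ring. The target spindle is therefore the left one, at about (323,211); the right one is at (365,205). The knob is at (230,220), beside two orange pots at (236,274) and (413,277), which I must leave alone. Next I'll work out rough positions and enlarge these parts.

```bash
python3 - <<'E'
from h import *
t=cap('top')
print('knob',ray(t,[(230,219)],20),'spL',ray(t,[(323,211)],75),'spR',ray(t,[(365,205)],75))
print('pot',ray(t,[(300,157)],120),'lid',ray(t,[(373,146)],110))
print('hob corners',ray(t,[(259,135),(272,232),(420,210),(404,115)],70))
w=cap('wrist');print(w['hand_eye'].round(2),w['K'],w['dist_coeffs'])
cv2.imwrite('pics/b.png',np.hstack([crop(t,200,190,260,250,6),crop(t,300,180,390,240,4)[:240].repeat(1,0) if 0 else cv2.resize(crop(t,300,185,373,240,6),(438,360))]))
E
```

```text
knob [[425.22290192 311.18277547  20.        ]] spL [[443.80414052  -3.6336375   75.        ]] spR [[ 461.37044214 -142.07086176   75.        ]]
pot [[616.3737451   68.04284013 120.        ]] lid [[ 651.00011923 -169.65124144  110.        ]]
hob corners [[ 701.5047415   205.76954511   70.        ]
 [ 377.75620237  164.67060972   70.        ]
 [ 442.26870593 -324.56550176   70.        ]
 [ 763.34618378 -281.41935521   70.        ]]
[[   0.      0.96    0.27   73.56]
 [   1.     -0.      0.     -1.09]
 [   0.      0.27   -0.96 -161.25]
 [   0.      0.      0.      1.  ]] [[337.75718837   0.         319.05460911]
 [  0.         337.75718837 193.9921478 ]
 [  0.           0.           1.        ]] [-0.06097955  0.          0.          0.          0.        ]
```

View pics/b.png

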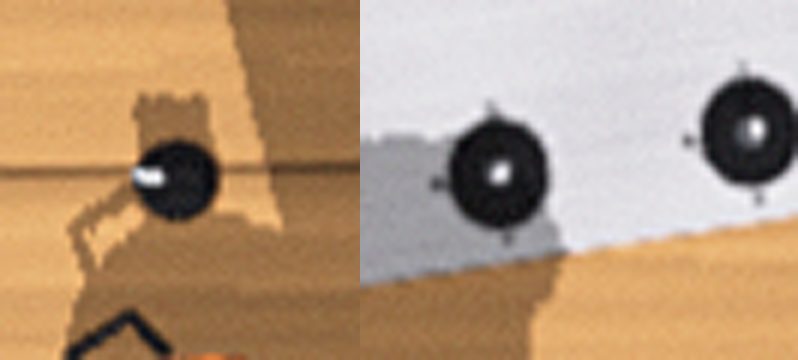

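The knob in the crop at (178,180) points its white line to the left, roughly +y. I'll move above it, keeping the tool's current yaw, then turn.

```bash
python3 -m inch '[{"tx":-0.026,"ty":-0.017,"tz":0.006,"grip":-1},{"tx":-0.026,"ty":-0.017,"tz":0.006,"grip":-1},{"tx":-0.026,"ty":-0.017,"tz":0.006,"grip":-1},{"tx":-0.026,"ty":-0.017,"tz":0.006,"grip":-1},{"tx":-0.026,"ty":-0.017,"tz":0.006,"grip":-1},{"tx":-0.026,"ty":-0.017,"tz":0.006,"grip":-1},{"tx":-0.026,"ty":-0.017,"tz":0.006,"grip":-1},{"tx":-0.026,"ty":-0.017,"tz":0.006,"grip":-1},{"tx":-0.026,"ty":-0.017,"tz":0.006,"grip":-1},{"tx":-0.026,"ty":-0.017,"tz":0.006,"grip":-1}]' && python3 -m inch '[{"wz":0.12,"grip":-1},{"wz":0.12,"grip":-1},{"wz":0.12,"grip":-1},{"wz":0.12,"grip":-1},{"wz":0.12,"grip":-1},{"wz":0.12,"grip":-1},{"wz":0.12,"grip":-1},{"wz":0.12,"grip":-1},{"wz":0.12,"grip":-1},{"wz":0.12,"grip":-1}]'
python3 - <<'E'
from h import *
w=cap('wrist'); s=manip.observe(); print(s['ee_pos'],s['orientation'],s['contact_force'])
print(proj(w,[425,311,20]))
o=manip.outline_of('knob_center','wrist');print([(round(a['p'],2),a['bbox']) for a in o])
cv2.imwrite('pics/c.png',w['frame'])
E
```

```text
[255.28616411 570.45798151 222.53920143] [-6.56224812e-01 -3.07223341e+00  2.93375976e-05] [ 0.05262696 -0.41344926 -0.37065103]
[[194.80982722 360.37707004]]
[(0.56, [195.9, 333.6, 209.6, 339.7])]schema error: expected keys tx, ty, tz, wx, wy, wz, grip
```

View pics/c.png

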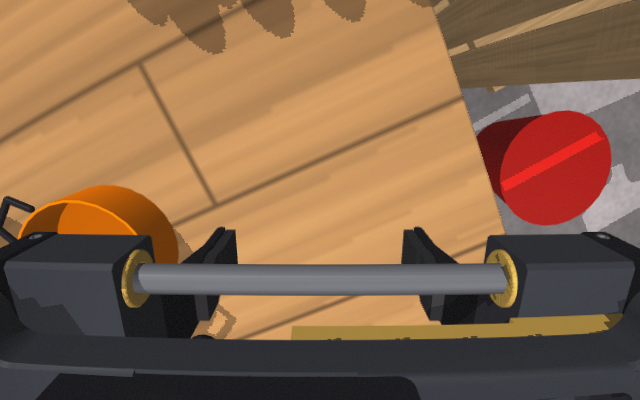

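The arm hasn't moved, because every row needs all seven keys. In this view the fingers are at about (230,270) and (420,270), with an orange pot at left. I'll resend with full keys.

```bash
python3 -m inch '[{"tx":-0.026,"ty":-0.017,"tz":0.006,"wx":0,"wy":0,"wz":0,"grip":-1},{"tx":-0.026,"ty":-0.017,"tz":0.006,"wx":0,"wy":0,"wz":0,"grip":-1},{"tx":-0.026,"ty":-0.017,"tz":0.006,"wx":0,"wy":0,"wz":0,"grip":-1},{"tx":-0.026,"ty":-0.017,"tz":0.006,"wx":0,"wy":0,"wz":0,"grip":-1},{"tx":-0.026,"ty":-0.017,"tz":0.006,"wx":0,"wy":0,"wz":0,"grip":-1},{"tx":-0.026,"ty":-0.017,"tz":0.006,"wx":0,"wy":0,"wz":0,"grip":-1},{"tx":-0.026,"ty":-0.017,"tz":0.006,"wx":0,"wy":0,"wz":0,"grip":-1},{"tx":-0.026,"ty":-0.017,"tz":0.006,"wx":0,"wy":0,"wz":0,"grip":-1},{"tx":-0.026,"ty":-0.017,"tz":0.006,"wx":0,"wy":0,"wz":0,"grip":-1},{"tx":-0.026,"ty":-0.017,"tz":0.006,"wx":0,"wy":0,"wz":0,"grip":-1}]' && python3 -m inch '[{"tx":0,"ty":0,"tz":0,"wx":0,"wy":0,"wz":0.12,"grip":-1},{"tx":0,"ty":0,"tz":0,"wx":0,"wy":0,"wz":0.12,"grip":-1},{"tx":0,"ty":0,"tz":0,"wx":0,"wy":0,"wz":0.12,"grip":-1},{"tx":0,"ty":0,"tz":0,"wx":0,"wy":0,"wz":0.12,"grip":-1},{"tx":0,"ty":0,"tz":0,"wx":0,"wy":0,"wz":0.12,"grip":-1},{"tx":0,"ty":0,"tz":0,"wx":0,"wy":0,"wz":0.12,"grip":-1},{"tx":0,"ty":0,"tz":0,"wx":0,"wy":0,"wz":0.12,"grip":-1},{"tx":0,"ty":0,"tz":0,"wx":0,"wy":0,"wz":0.12,"grip":-1},{"tx":0,"ty":0,"tz":0,"wx":0,"wy":0,"wz":0.12,"grip":-1},{"tx":0,"ty":0,"tz":0,"wx":0,"wy":0,"wz":0,"grip":-1}]'
python3 - <<'E'
from h import *
w=cap('wrist'); s=manip.observe(); print(s['ee_pos'],s['orientation'],s['contact_force'])
print(proj(w,[425,311,20]))
o=manip.outline_of('knob_center','wrist');print([(round(a['p'],2),a['bbox']) for a in o])
cv2.imwrite('pics/d.png',w['frame'])
E
```

```text
time: 2.03
ee_pos: [427.4, 305.7, 162.1]
orientation: [0.638, 3.073, 0.013]
contact_force: [1.3, 0.2, -0.2]
grip_width: 87.1
time: 2.87
ee_pos: [431.8, 297.3, 161.2]
orientation: [-2.182, -2.26, -0.011]
contact_force: [-0.2, 0.2, -1.1]
grip_width: 86.8
[431.77940279 297.32644318 161.18942121] [-2.17560531 -2.26618235 -0.01097418] [0.25673942 0.15411819 0.11642414]
[[311.03466522 166.71768511]]
[(0.72, [289.4, 131.2, 335.4, 183.3]), (0.16, [256.0, 294.2, 442.6, 339.5])]
```

View pics/d.png

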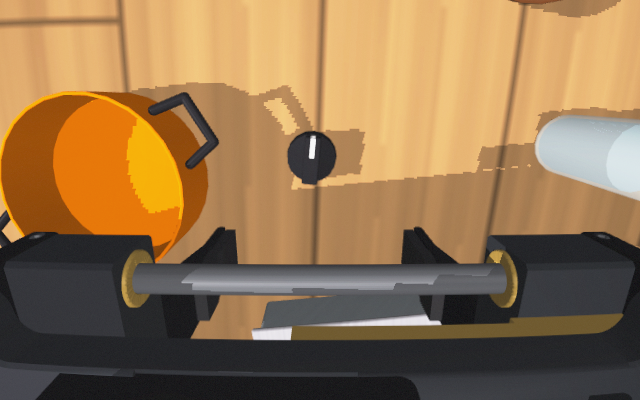

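The knob is at (312,157), with its white line running up the image from (312,160) to (313,137), which is roughly world +y. The orange pot's handle at (210,145) is clear of the fingers. Next I'll fit the pose.

```bash
cat >> h.py <<'E'
from scipy.optimize import minimize
def knobpts(x,y,a,z0=0):
    th=np.linspace(0,2*np.pi,60)
    P=[np.c_[24*np.cos(th),24*np.sin(th),np.full(60,h)] for h in(0,17)]+[np.array([[sx*21,sy*7,33] for sx in(-1,1) for sy in(-1,1)])]
    P=np.vstack(P);c,s=np.cos(a),np.sin(a)
    return np.c_[c*P[:,0]-s*P[:,1]+x,s*P[:,0]+c*P[:,1]+y,P[:,2]+z0]
def fitknob(c,mask,x0,z0=0,a0=np.pi/2):
    m=mask.astype(np.uint8); S=8
    ys,xs=np.nonzero(m);l,t,r,b=xs.min()-8,ys.min()-8,xs.max()+9,ys.max()+9
    M=cv2.resize(m[t:b,l:r].astype(np.float32),None,fx=S,fy=S)
    def f(p):
        q=proj(c,knobpts(p[0],p[1],a0,z0)); q=((q+.5-[l,t])*S-.5)
        I=np.zeros_like(M);cv2.fillConvexPoly(I,cv2.convexHull(q.astype(np.float32)).round().astype(np.int32),1.)
        return np.abs(I-M).sum()/M.sum()
    return minimize(f,x0,method='Nelder-Mead',options=dict(initial_simplex=np.array(x0)+[[0,0],[6,0],[0,6]],xatol=.05,fatol=1e-4))
def white(c,box,z,th=150):
    l,t,r,b=map(int,box);g=c['frame'][t:b,l:r].min(2).astype(float)
    ys,xs=np.nonzero(g>th);P=ray(c,np.c_[xs+l,ys+t],z)[:,:2];m=P.mean(0)
    u,sv,v=np.linalg.svd(P-m);d=v[0];return m,d,len(P),P
E
python3 - <<'E'
from h import *
w=cap('wrist');o=manip.outline_of('knob_center','wrist')[0]
f=fitknob(w,o['mask'],[428,311]);print('mask',f.x,f.fun)
g=w['frame'].max(2);dk=np.zeros((400,640),np.uint8);dk[125:190,280:345]=(g[125:190,280:345]<75)
dk=cv2.morphologyEx(dk,cv2.MORPH_CLOSE,np.ones((9,9)));
n,L,st,_=cv2.connectedComponentsWithStats(dk);k=1+st[1:,4].argmax();print(st[k])
f=fitknob(w,L==k,[428,311]);print('dark',f.x,f.fun)
for z in (33,):
  m,d,n,P=white(w,(300,134,325,162),z);a=np.arctan2(d[1],d[0])%np.pi;print(m,np.degrees(a),n,'extent',(P-f.x).min(0),(P-f.x).max(0))
  rel=m-f.x;print('axis->line mean angle',np.degrees(np.arctan2(rel[1],rel[0])))
s=manip.observe();Rm=R.from_rotvec(s['orientation']).as_matrix();print(Rm.round(3),s['ee_pos'])
c=crop(w,280,120,345,195,8);q=(proj(w,knobpts(*f.x,a))-[280,120]+.5)*8
for p in q: cv2.circle(c,tuple(int(v) for v in p),2,(0,255,255),-1)
cv2.imwrite('pics/e.png',c)
E
```

```text
Traceback (most recent call last):
  File "h.py", line 29, in fitknob
    M=cv2.resize(m[t:b,l:r].astype(np.float32),None,fx=S,fy=S)
cv2.error: OpenCV(4.12.0) /io/opencv/modules/imgproc/src/resize.cpp:4208: error: (-215:Assertion failed) !ssize.empty() in function 'resize'
```

```bash
cat > k.py <<'E'
from h import *
w=cap('wrist')
g=w['frame'].max(2);dk=np.zeros((400,640),np.uint8);dk[125:190,280:345]=(g[125:190,280:345]<75)
dk=cv2.morphologyEx(dk,cv2.MORPH_CLOSE,np.ones((9,9)));
n,L,st,_=cv2.connectedComponentsWithStats(dk);k=1+st[1:,4].argmax();print(st[k])
f=fitknob(w,L==k,[428,311]);print('dark',f.x,f.fun)
m,d,n,P=white(w,(300,134,325,162),33);a=np.arctan2(d[1],d[0])%np.pi;print(m,np.degrees(a),n,'extent',(P-f.x).min(0),(P-f.x).max(0))
rel=m-f.x;print('axis->line mean angle',np.degrees(np.arctan2(rel[1],rel[0])))
s=manip.observe();Rm=R.from_rotvec(s['orientation']).as_matrix();print(Rm.round(3),s['ee_pos'])
c=crop(w,280,120,345,195,8);q=(proj(w,knobpts(*f.x,a))-[280,120]+.5)*8
for p in q: cv2.circle(c,tuple(int(v) for v in p),2,(0,255,255),-1)
cv2.imwrite('pics/e.png',c)
E
python3 k.py
```

```text
[ 288  131   48   53 1937]
dark [424.67956543 319.02514648] 0.1617281585931778
[425.43324414 330.45683842] 86.95608540943277 126 extent [-1.94311838  2.05412462] [ 3.5645038  21.12835739]
axis->line mean angle 86.22801190406628
[[-0.042  0.999  0.004]
 [ 0.999  0.042  0.005]
 [ 0.005  0.005 -1.   ]] [431.67738146 297.33067957 161.05595466]
```

View pics/e.png

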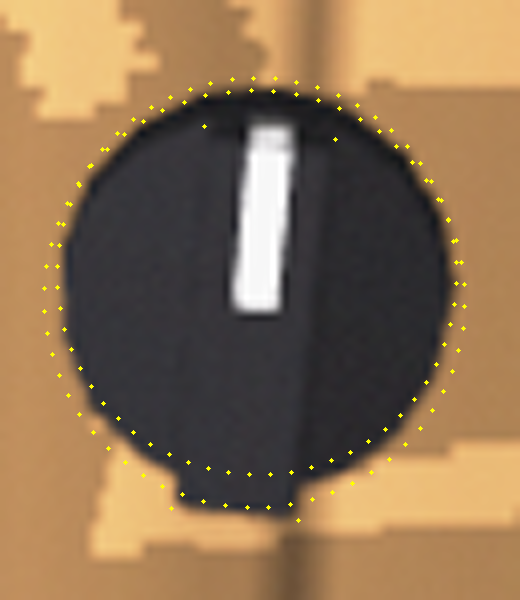

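The skirt looks slightly tapered, so the circle comes out small, but the bar and line agree: knob at (424.8, 319.3), pointer at 87°. I'll align and descend most of the way.

```bash
python3 -m inch '[{"tx":0,"ty":0,"tz":0,"wx":0,"wy":0,"wz":0.094,"grip":-1},{"tx":0.011,"ty":-0.004,"tz":0.014,"wx":0,"wy":0,"wz":0,"grip":-1},{"tx":0.011,"ty":-0.004,"tz":0.014,"wx":0,"wy":0,"wz":0,"grip":-1},{"tx":0,"ty":0,"tz":0.014,"wx":0,"wy":0,"wz":0,"grip":-1},{"tx":0,"ty":0,"tz":0.014,"wx":0,"wy":0,"wz":0,"grip":-1},{"tx":0,"ty":0,"tz":0.014,"wx":0,"wy":0,"wz":0,"grip":-1},{"tx":0,"ty":0,"tz":0.014,"wx":0,"wy":0,"wz":0,"grip":-1},{"tx":0,"ty":0,"tz":0.014,"wx":0,"wy":0,"wz":0,"grip":-1},{"tx":0,"ty":0,"tz":0,"wx":0,"wy":0,"wz":0,"grip":-1},{"tx":0,"ty":0,"tz":0,"wx":0,"wy":0,"wz":0,"grip":-1}]'
cat > st.py <<'E'
from h import *
import sys
S=[manip.observe() for _ in range(1)];s=S[0];Rm=R.from_rotvec(s['orientation']).as_matrix()
print('pos',s['ee_pos'].round(2),'yawy',round(float(np.degrees(np.arctan2(Rm[1,1],Rm[0,1]))),2),'tilt',(Rm[:2,2]).round(4),'F',s['contact_force'].round(2),'w',round(s['grip_width'],2),'t',s['time'])
if len(sys.argv)>3:
    d=np.array(list(map(float,sys.argv[1:4])))-s['ee_pos'];print('tool shift',(Rm.T@d).round(2))
E
python3 st.py 424.8 319.3 19.5
```

```text
time: 3.95
ee_pos: [426.8, 322.4, 61.2]
orientation: [2.262, 2.179, 0.018]
contact_force: [0.4, -0.2, -0.1]
grip_width: 87.0
pos [426.76 322.42  61.24] yawy -2.15 tilt [0.0087 0.0071] F [ 0.4  -0.23 -0.11] w 87.0 t 3.95
tool shift [-3.51 -2.19 41.7 ]
```

```bash
python3 -m inch '[{"tx":-0.0035,"ty":-0.0022,"tz":0,"wx":0.009,"wy":-0.007,"wz":0.015,"grip":-1},{"tx":0,"ty":0,"tz":0.008,"wx":0,"wy":0,"wz":0,"grip":-1},{"tx":0,"ty":0,"tz":0.008,"wx":0,"wy":0,"wz":0,"grip":-1},{"tx":0,"ty":0,"tz":0.008,"wx":0,"wy":0,"wz":0,"grip":-1},{"tx":0,"ty":0,"tz":0.007,"wx":0,"wy":0,"wz":0,"grip":-1},{"tx":0,"ty":0,"tz":0,"wx":0,"wy":0,"wz":0,"grip":-1},{"tx":0,"ty":0,"tz":0,"wx":0,"wy":0,"wz":0,"grip":-1},{"tx":0,"ty":0,"tz":0,"wx":0,"wy":0,"wz":0,"grip":-1},{"tx":0,"ty":0,"tz":0,"wx":0,"wy":0,"wz":0,"grip":-1},{"tx":0,"ty":0,"tz":0,"wx":0,"wy":0,"wz":0,"grip":-1}]' 30
cat >> st.py <<'E'
z=Rm[:,2];print('level turn wx wy',(Rm.T@np.cross(z,[0,0,-1]))[:2].round(4))
E
python3 st.py 424.8 319.3 19.5
```

```text
time: 4.78
ee_pos: [426.3, 319.7, 30.3]
orientation: [2.278, 2.163, 0.005]
contact_force: [0.5, -0.1, 0.3]
grip_width: 86.7
pos [426.28 319.67  30.33] yawy -2.99 tilt [0.0024 0.002 ] F [ 0.48 -0.14  0.31] w 86.71 t 4.7833
tool shift [-0.47 -1.48 10.83]
level turn wx wy [ 0.0023 -0.0021]
```

```bash
python3 -m inch '[{"tx":-0.0005,"ty":-0.0015,"tz":0.006,"wx":0.002,"wy":-0.002,"wz":0,"grip":-1},{"tx":0,"ty":0,"tz":0.005,"wx":0,"wy":0,"wz":0,"grip":-1},{"tx":0,"ty":0,"tz":0,"wx":0,"wy":0,"wz":0,"grip":-1},{"tx":0,"ty":0,"tz":0,"wx":0,"wy":0,"wz":0,"grip":-0.2},{"tx":0,"ty":0,"tz":0,"wx":0,"wy":0,"wz":0,"grip":0.4},{"tx":0,"ty":0,"tz":0,"wx":0,"wy":0,"wz":0,"grip":0.5},{"tx":0,"ty":0,"tz":0,"wx":0,"wy":0,"wz":0,"grip":0.5},{"tx":0,"ty":0,"tz":0,"wx":0,"wy":0,"wz":0,"grip":0.5},{"tx":0,"ty":0,"tz":0,"wx":0,"wy":0,"wz":0,"grip":0.5},{"tx":0,"ty":0,"tz":0,"wx":0,"wy":0,"wz":0,"grip":0.5}]' 30
python3 st.py 424.8 319.3 19.5
```

```text
time: 5.62
ee_pos: [425.3, 319.7, 19.1]
orientation: [2.278, 2.162, 0.003]
contact_force: [-0.2, 0.4, -0.1]
grip_width: 48.7
pos [425.3  319.67  19.1 ] yawy -2.98 tilt [0.0017 0.0008] F [-0.17  0.41 -0.09] w 48.68 t 5.6167
tool shift [-0.4  -0.48 -0.4 ]
level turn wx wy [ 0.0017 -0.0009]
```

```bash
python3 -m inch '[{"tx":0,"ty":0,"tz":0,"wx":0,"wy":0,"wz":0,"grip":1},{"tx":0,"ty":0,"tz":0,"wx":0,"wy":0,"wz":0,"grip":1},{"tx":0,"ty":0,"tz":0,"wx":0,"wy":0,"wz":0,"grip":1},{"tx":0,"ty":0,"tz":0,"wx":0,"wy":0,"wz":0,"grip":1},{"tx":0,"ty":0,"tz":0,"wx":0,"wy":0,"wz":0,"grip":1},{"tx":0,"ty":0,"tz":0,"wx":0,"wy":0,"wz":0,"grip":1},{"tx":0,"ty":0,"tz":0,"wx":0,"wy":0,"wz":0,"grip":1},{"tx":0,"ty":0,"tz":0,"wx":0,"wy":0,"wz":0,"grip":1},{"tx":0,"ty":0,"tz":0,"wx":0,"wy":0,"wz":0,"grip":1},{"tx":0,"ty":0,"tz":0,"wx":0,"wy":0,"wz":0,"grip":1}]' 30
python3 -m inch '[{"tx":0,"ty":0,"tz":-0.01,"wx":0,"wy":0,"wz":0,"grip":1},{"tx":0,"ty":0,"tz":-0.02,"wx":0,"wy":0,"wz":0,"grip":1},{"tx":0,"ty":0,"tz":-0.025,"wx":0,"wy":0,"wz":0,"grip":1},{"tx":0,"ty":0,"tz":-0.025,"wx":0,"wy":0,"wz":0,"grip":1},{"tx":0,"ty":0,"tz":-0.025,"wx":0,"wy":0,"wz":0,"grip":1},{"tx":0,"ty":0,"tz":-0.025,"wx":0,"wy":0,"wz":0,"grip":1},{"tx":0,"ty":0,"tz":-0.01,"wx":0,"wy":0,"wz":0,"grip":1},{"tx":0,"ty":0,"tz":0,"wx":0,"wy":0,"wz":0,"grip":1},{"tx":0,"ty":0,"tz":0,"wx":0,"wy":0,"wz":0,"grip":1},{"tx":0,"ty":0,"tz":0,"wx":0,"wy":0,"wz":0,"grip":1}]' 30
python3 st.py 450 35 165
python3 - <<'E'
from h import *
w=cap('wrist');cv2.imwrite('pics/f.png',w['frame']);s=manip.observe();print(proj(w,s['ee_pos']),proj(w,[444,-4,92]))
E
```

```text
time: 6.45
ee_pos: [425.5, 319.7, 19.4]
orientation: [2.278, 2.162, 0.004]
contact_force: [0.5, -0.4, 0.4]
grip_width: 13.8
time: 7.28
ee_pos: [423.2, 318.5, 167.2]
orientation: [-2.278, -2.163, 0.002]
contact_force: [-1.2, 0.3, -0.5]
grip_width: 13.7
pos [423.18 318.54 167.24] yawy -2.98 tilt [-0.0009 -0.0007] F [-1.24  0.31 -0.55] w 13.7 t 7.2833
tool shift [-281.76   41.52    2.4 ]
level turn wx wy [-0.0009  0.0007]
[[317.70180811 244.58759261]] [[354.39567282 493.92996787]]
```

View pics/f.png

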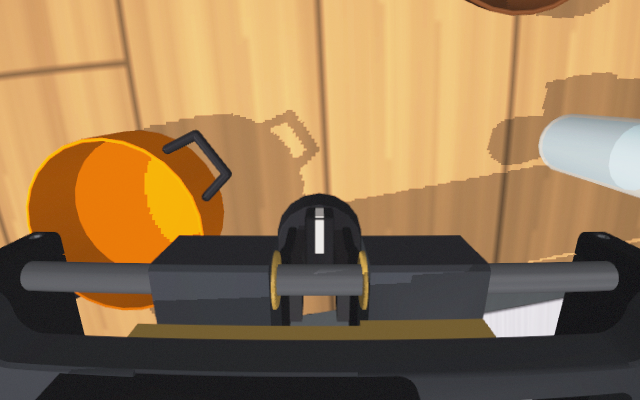

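The knob is held between the fingers, with its white line at (320,210–252) pointing away along tool +x. I'll carry it to just beyond the left spindle so the wrist camera sees the spindle in front of the knob.

```bash
python3 -m inch '[{"tx":-0.034,"ty":0.004,"tz":0,"wx":0,"wy":0,"wz":0,"grip":1},{"tx":-0.036,"ty":0.004,"tz":0,"wx":0,"wy":0,"wz":0,"grip":1},{"tx":-0.036,"ty":0.004,"tz":0,"wx":0,"wy":0,"wz":0,"grip":1},{"tx":-0.036,"ty":0.004,"tz":0,"wx":0,"wy":0,"wz":0,"grip":1},{"tx":-0.036,"ty":0.004,"tz":0,"wx":0,"wy":0,"wz":0,"grip":1},{"tx":-0.036,"ty":0.004,"tz":0,"wx":0,"wy":0,"wz":0,"grip":1},{"tx":-0.036,"ty":0.004,"tz":0,"wx":0,"wy":0,"wz":0,"grip":1},{"tx":-0.036,"ty":0.004,"tz":0,"wx":0,"wy":0,"wz":0,"grip":1},{"tx":-0.036,"ty":0.004,"tz":0,"wx":0,"wy":0,"wz":0,"grip":1},{"tx":-0.03,"ty":0.004,"tz":0,"wx":0,"wy":0,"wz":0,"grip":1}]' 30
python3 -m inch '[{"tx":0,"ty":0,"tz":0,"wx":0,"wy":0,"wz":0,"grip":1},{"tx":0,"ty":0,"tz":0,"wx":0,"wy":0,"wz":0,"grip":1},{"tx":0,"ty":0,"tz":0,"wx":0,"wy":0,"wz":0,"grip":1},{"tx":0,"ty":0,"tz":0,"wx":0,"wy":0,"wz":0,"grip":1},{"tx":0,"ty":0,"tz":0,"wx":0,"wy":0,"wz":0,"grip":1},{"tx":0,"ty":0,"tz":0,"wx":0,"wy":0,"wz":0,"grip":1},{"tx":0,"ty":0,"tz":0,"wx":0,"wy":0,"wz":0,"grip":1},{"tx":0,"ty":0,"tz":0,"wx":0,"wy":0,"wz":0,"grip":1},{"tx":0,"ty":0,"tz":0,"wx":0,"wy":0,"wz":0,"grip":1},{"tx":0,"ty":0,"tz":0,"wx":0,"wy":0,"wz":0,"grip":1}]' 30 >/dev/null
python3 st.py 450 -44 150
python3 - <<'E'
from h import *
w=cap('wrist');p=proj(w,[444,-4,92])[0];print(p);o=manip.outline_of('spindle_left','wrist');print([(round(a['p'],2),a['bbox']) for a in o])
x,y=p.astype(int);x=np.clip(x,50,590);y=np.clip(y,50,350)
cv2.imwrite('pics/g.png',np.hstack([cv2.resize(w['frame'],(400,250)).copy() if 0 else cv2.copyMakeBorder(cv2.resize(w['frame'],(400,250)),0,150,0,0,0),crop(w,x-50,y-50,x+50,y+50,4)]));print(x-50,y-50)
np.savez('g.npz',**w)
E
```

```text
time: 8.17
ee_pos: [434.2, -44.2, 149.2]
orientation: [-2.25, -2.164, 0.035]
contact_force: [0.5, 0.2, -1.0]
grip_width: 13.8
pos [430.11 -43.67 142.7 ] yawy -2.29 tilt [-0.0412  0.0017] F [-0.03  0.32 -0.57] w 13.57 t 9.0
tool shift [ 0.47 19.57 -8.12]
level turn wx wy [-0.0412 -0.    ]
[341.27368096 152.67416205]
[(0.73, [335.9, 140.4, 345.0, 156.1])]
291 102
```

View pics/g.png

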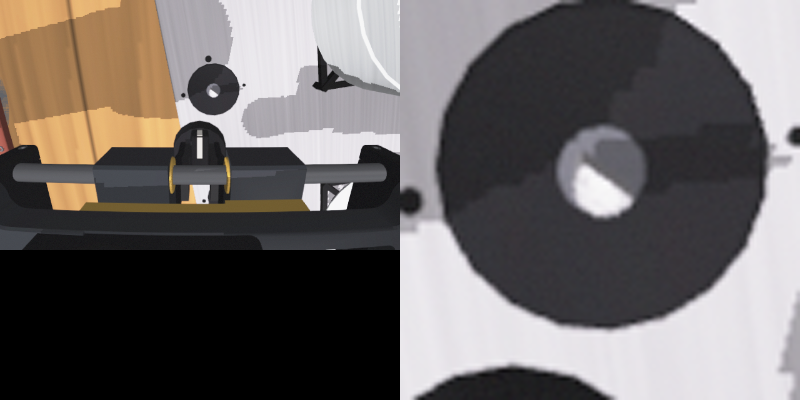

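The left spindle shows at about (341,143) in its bezel, and a diagonal shading edge crosses its tip. The tool has tilted 2.4°, so I'll level it and take a closer look.

```bash
python3 -m inch '[{"tx":0,"ty":0.005,"tz":0,"wx":-0.041,"wy":0,"wz":0,"grip":1},{"tx":0,"ty":0.005,"tz":0.004,"wx":0,"wy":0,"wz":0,"grip":1},{"tx":0,"ty":0.0,"tz":0.004,"wx":0,"wy":0,"wz":0,"grip":1},{"tx":0,"ty":0,"tz":0.004,"wx":0,"wy":0,"wz":0,"grip":1},{"tx":0,"ty":0,"tz":0,"wx":0,"wy":0,"wz":0,"grip":1},{"tx":0,"ty":0,"tz":0,"wx":0,"wy":0,"wz":0,"grip":1},{"tx":0,"ty":0,"tz":0,"wx":0,"wy":0,"wz":0,"grip":1},{"tx":0,"ty":0,"tz":0,"wx":0,"wy":0,"wz":0,"grip":1},{"tx":0,"ty":0,"tz":0,"wx":0,"wy":0,"wz":0,"grip":1},{"tx":0,"ty":0,"tz":0,"wx":0,"wy":0,"wz":0,"grip":1}]' 40 
python3 st.py 444 -44 128
python3 - <<'E'
from h import *
w=cap('wrist');p=proj(w,[444,-4,92])[0];print(p);o=manip.outline_of('spindle_left','wrist');print([(round(a['p'],2),a['bbox']) for a in o])
b=o[0]['bbox'];x,y=int((b[0]+b[2])/2),int((b[1]+b[3])/2);
c=crop(w,x-17,y-17,x+17,y+17,17); c2=cv2.convertScaleAbs(c,alpha=1)
cv2.imwrite('pics/i.png',c);print(x-17,y-17)
np.savez('g.npz',**w)
E
```

```text
time: 9.93
ee_pos: [440.4, -44.6, 129.0]
orientation: [-2.265, -2.174, 0.003]
contact_force: [0.2, 0.3, 0.0]
grip_width: 13.6
pos [440.45 -44.6  129.02] yawy -2.35 tilt [-0.0031  0.0001] F [0.2  0.33 0.02] w 13.61 t 9.9333
tool shift [0.74 3.53 1.01]
level turn wx wy [-0.0031 -0.    ]
[321.83863642 155.22141275]
[(0.59, [316.3, 146.4, 327.6, 158.5])]
304 135
```

View pics/i.png

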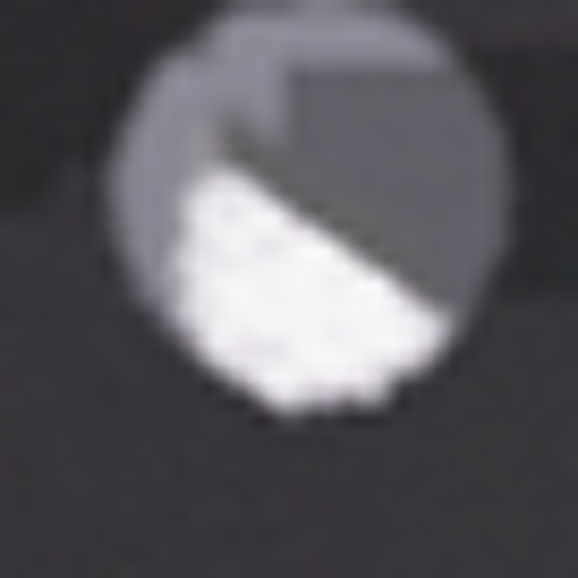

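The crop at (304,135), scale 17, shows a 15 mm collar with the bright D-shaped tip on it. The flat runs from (215,170) to (450,320), about 9.8 mm, and faces up and to the right. I'll fit the D and measure the knob in hand in the same picture.

```bash
cat > d.py <<'E'
from h import *
def fitD(w,z=92,box=None,x0=None,S=8,th=190):
    l,t,r,b=box
    G=cv2.resize(w['frame'][t:b,l:r].min(2).astype(np.float32),None,fx=S,fy=S,interpolation=cv2.INTER_CUBIC)
    M=np.clip((G-120)/110,0,1)
    a1=np.arccos(.2);th_=np.linspace(a1,2*np.pi-a1,60);D=5*np.c_[np.cos(th_),np.sin(th_)]
    def poly(p):
        c,s=np.cos(p[2]),np.sin(p[2]);q=np.c_[D@np.array([[c,s],[-s,c]])+p[:2],np.full(60,z)]
        return (proj(w,q)+.5-[l,t])*S-.5
    def f(p):
        I=np.zeros_like(M);cv2.fillPoly(I,[poly(p).round().astype(np.int32)],1.);return np.abs(I-M).sum()/I.sum()
    best=min((minimize(f,[*x0,a],method='Nelder-Mead',options=dict(initial_simplex=np.array([*x0,a])+np.array([[0,0,0],[2,0,0],[0,2,0],[0,0,.3]]),xatol=.01,fatol=1e-4)) for a in np.radians([20,50,80,110,140])),key=lambda o:o.fun)
    return best,poly(best.x),G
E
python3 - <<'E'
from d import *
w=dict(np.load('g.npz'));E=w['extrinsics']
c0=ray(w,[(304+317/17,135+269/17)],92)[0];print('guess',c0)
b,q,G=fitD(w,box=(304,135,338,169),x0=c0[:2]);print('D',b.x[:2],np.degrees(b.x[2]),b.fun)
I=cv2.cvtColor(np.clip(G,0,255).astype(np.uint8),cv2.COLOR_GRAY2BGR);cv2.polylines(I,[q.round().astype(np.int32)],True,(0,0,255),1)
# knob in hand
s=manip.observe();zt=s['ee_pos'][2]-19.3+33;Rm=R.from_rotvec(s['orientation']).as_matrix()
l=white(w,(300,190,340,258),zt);m,d,n,P=l;T=(P-s['ee_pos'][:2])@Rm[:2,:2]
print('line px',n,'tool coords mean',T.mean(0),'min',T.min(0),'max',T.max(0),'angle rel tool x',np.degrees(np.polyfit(T[:,0],T[:,1],1)[0]),np.degrees(np.arctan2(d[1],d[0])))
k=crop(w,285,170,355,270,3);cv2.imwrite('pics/j.png',np.hstack([I,cv2.resize(k,(190,272))]))
E
```

```text
guess [444.57646181  -1.40781769  92.        ]
D [444.21648224  -0.81607164] 52.38549351175151 0.21336863934993744
line px 530 tool coords mean [19.31154096  0.44063946] min [ 1.90175857 -8.35582563] max [33.12986998  9.40202906] angle rel tool x 0.7672946259821651 -93.21778440394768
```

View pics/j.png

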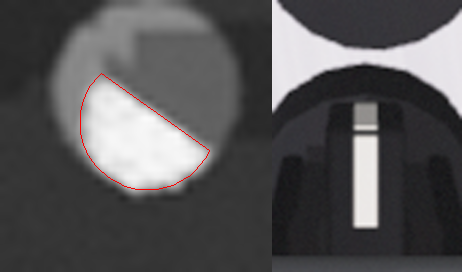

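```bash
python3 - <<'E'
from d import *
w=dict(np.load('g.npz'));s=manip.observe();zt=s['ee_pos'][2]-19.3+33;Rm=R.from_rotvec(s['orientation']).as_matrix()
g=w['frame'].min(2);print(g[206:258,320].tolist());print(g[240,308:334].tolist())
def tool(px):return ((ray(w,px,zt)-s['ee_pos'])@Rm)[:,:2].round(2)
m,d,n,P=white(w,(312,222,328,256),zt);T=(P-s['ee_pos'][:2])@Rm[:2,:2]
print('line',T.mean(0),T.min(0),T.max(0),np.degrees(np.polyfit(T[:,0],T[:,1],1)[0]))
print('rows',{r:tool([(320,r)])[0].tolist() for r in(216,217,218,219,253,254)})
E
```

```text
[42, 70, 118, 141, 140, 140, 142, 141, 140, 141, 202, 186, 70, 109, 202, 230, 231, 230, 230, 230, 231, 230, 231, 231, 231, 231, 231, 231, 232, 231, 231, 230, 231, 231, 231, 231, 231, 231, 230, 231, 230, 231, 231, 231, 231, 231, 231, 165, 43, 42, 42, 44]
[41, 40, 41, 40, 40, 40, 68, 180, 229, 230, 231, 230, 231, 231, 231, 195, 77, 42, 40, 41, 42, 43, 44, 45, 40, 35]
line [9.93643265 0.3005512 ] [ 1.90175857 -1.60848497] [17.71071408  2.21531745] -0.01637005016541384
rows {216: [20.66, 0.72], 217: [20.17, 0.72], 218: [19.68, 0.72], 219: [19.19, 0.72], 253: [1.9, 0.74], 254: [1.38, 0.74]}
```

```bash
python3 - <<'E'
from d import *
f=cv2.imread('pics/d.png');w=dict(np.load('g.npz'))
T=np.eye(4);T[:3,:3]=R.from_rotvec([-2.17560531,-2.26618235,-0.01097418]).as_matrix();T[:3,3]=[431.7,297.33,161.1];w['extrinsics']=T@w['hand_eye']
g=f.min(2);print({r:int(g[r,313]) for r in range(132,164)});print({r:int(f[r,309:314].mean()) for r in range(178,192)})
for px in [(313,137.5),(313,138.5),(312,159),(309,184.0)]: print(px,ray(w,[px],33)[0].round(2))
E
```

```text
{132: 27, 133: 32, 134: 53, 135: 105, 136: 218, 137: 228, 138: 220, 139: 247, 140: 247, 141: 247, 142: 247, 143: 247, 144: 247, 145: 247, 146: 247, 147: 247, 148: 247, 149: 247, 150: 247, 151: 247, 152: 247, 153: 247, 154: 247, 155: 246, 156: 245, 157: 244, 158: 213, 159: 54, 160: 55, 161: 54, 162: 54, 163: 55}
{178: 54, 179: 54, 180: 54, 181: 53, 182: 55, 183: 53, 184: 102, 185: 150, 186: 165, 187: 165, 188: 145, 189: 117, 190: 117, 191: 116}
(313, 137.5) [425.88 338.84  33.  ]
(313, 138.5) [425.91 338.    33.  ]
(312, 159) [425.7  320.31  33.  ]
(309, 184.0) [423.85 297.93  33.  ]
```

D fit: tip at (444.2, −0.8), flat facing 52.4°. I'll turn the tool by 0.615 and back off along the final tool x, to re-measure in the final orientation.

```bash
python3 -m inch '[{"tx":0.005,"ty":-0.011,"tz":0,"wx":0,"wy":0,"wz":0,"grip":1},{"tx":0.005,"ty":-0.011,"tz":0,"wx":0,"wy":0,"wz":0,"grip":1},{"tx":0,"ty":0,"tz":0,"wx":0,"wy":0,"wz":0.103,"grip":1},{"tx":0,"ty":0,"tz":0,"wx":0,"wy":0,"wz":0.103,"grip":1},{"tx":0,"ty":0,"tz":0,"wx":0,"wy":0,"wz":0.103,"grip":1},{"tx":0,"ty":0,"tz":0,"wx":0,"wy":0,"wz":0.103,"grip":1},{"tx":0,"ty":0,"tz":0,"wx":0,"wy":0,"wz":0.103,"grip":1},{"tx":0,"ty":0,"tz":0,"wx":0,"wy":0,"wz":0.1,"grip":1},{"tx":0,"ty":0,"tz":0,"wx":0,"wy":0,"wz":0,"grip":1},{"tx":0,"ty":0,"tz":0,"wx":0,"wy":0,"wz":0,"grip":1}]' 40 >/dev/null
python3 st.py 418.5 -33.5 128
```

```text
pos [418.49 -33.39 130.44] yawy -39.1 tilt [-0.0002 -0.0007] F [ 0.57 -0.33 -0.33] w 13.78 t 10.8667
tool shift [-0.08  0.08  2.44]
level turn wx wy [0.0003 0.0006]
```

```bash
python3 -m inch '[{"tx":0,"ty":0,"tz":0.003,"wx":0,"wy":0,"wz":-0.026,"grip":1},{"tx":0,"ty":0,"tz":0,"wx":0,"wy":0,"wz":0,"grip":1},{"tx":0,"ty":0,"tz":0,"wx":0,"wy":0,"wz":0,"grip":1},{"tx":0,"ty":0,"tz":0,"wx":0,"wy":0,"wz":0,"grip":1},{"tx":0,"ty":0,"tz":0,"wx":0,"wy":0,"wz":0,"grip":1},{"tx":0,"ty":0,"tz":0,"wx":0,"wy":0,"wz":0,"grip":1},{"tx":0,"ty":0,"tz":0,"wx":0,"wy":0,"wz":0,"grip":1},{"tx":0,"ty":0,"tz":0,"wx":0,"wy":0,"wz":0,"grip":1},{"tx":0,"ty":0,"tz":0,"wx":0,"wy":0,"wz":0,"grip":1},{"tx":0,"ty":0,"tz":0,"wx":0,"wy":0,"wz":0,"grip":1}]' 40 >/dev/null
python3 st.py 444.1 -0.3 128
python3 - <<'E'
from d import *
w=cap('wrist');np.savez('g2.npz',**w);s=manip.observe();Rm=R.from_rotvec(s['orientation']).as_matrix()
p=proj(w,[444.2,-.8,92])[0].astype(int);print(p)
box=(p[0]-17,p[1]-17,p[0]+17,p[1]+17)
b,q,G=fitD(w,box=box,x0=[444.2,-.8],S=16);print('D',b.x[:2],np.degrees(b.x[2]),b.fun,'tool frame',((np.r_[b.x[:2],92]-s['ee_pos'])@Rm).round(2))
I=cv2.cvtColor(np.clip(G,0,255).astype(np.uint8),cv2.COLOR_GRAY2BGR);cv2.polylines(I,[q.round().astype(np.int32)],True,(0,0,255),1)
zt=s['ee_pos'][2]-19.3+33
m,d,n,P=white(w,(312,222,328,256),zt);T=(P-s['ee_pos'][:2])@Rm[:2,:2];print('line',T.mean(0),T.min(0),T.max(0))
cv2.imwrite('pics/l.png',I)
E
```

```text
pos [418.92 -33.49 128.21] yawy -37.01 tilt [ 0.0009 -0.001 ] F [-0.23 -0.57 -0.75] w 13.64 t 11.7
tool shift [41.67  0.13  0.2 ]
level turn wx wy [0.0013 0.0003]
[317 155]
D [444.58000994  -0.99745762] 53.659622544826796 0.19363564252853394 tool frame [41.4   0.88 36.2 ]
line [10.36067443  1.03772686] [ 2.32837902 -0.87102061] [18.1323502   2.95266268]
```

View pics/l.png

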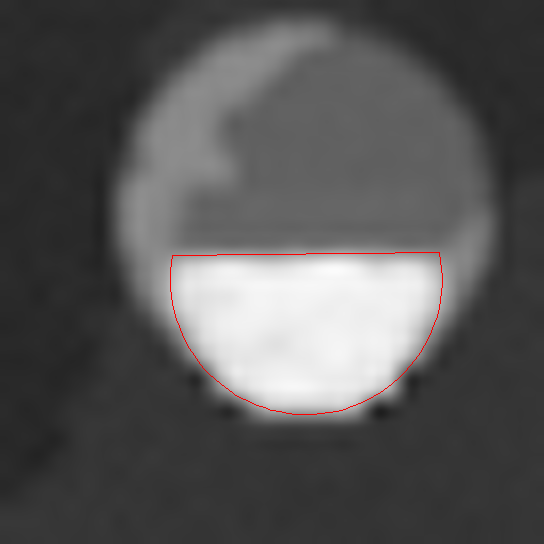

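The flat now lies within 0.6° of the tool's y axis. Relative to the knob in the same picture, the spindle is at tool (41.6, −0.2). I'll shift across at this height.

```bash
python3 -m inch '[{"tx":0.014,"ty":0,"tz":0,"wx":0,"wy":0,"wz":-0.008,"grip":1},{"tx":0.014,"ty":0,"tz":0,"wx":0,"wy":0,"wz":0,"grip":1},{"tx":0.0136,"ty":-0.0002,"tz":0,"wx":0,"wy":0,"wz":0,"grip":1},{"tx":0,"ty":0,"tz":0,"wx":0,"wy":0,"wz":0,"grip":1},{"tx":0,"ty":0,"tz":0,"wx":0,"wy":0,"wz":0,"grip":1},{"tx":0,"ty":0,"tz":0,"wx":0,"wy":0,"wz":0,"grip":1},{"tx":0,"ty":0,"tz":0,"wx":0,"wy":0,"wz":0,"grip":1},{"tx":0,"ty":0,"tz":0,"wx":0,"wy":0,"wz":0,"grip":1},{"tx":0,"ty":0,"tz":0,"wx":0,"wy":0,"wz":0,"grip":1},{"tx":0,"ty":0,"tz":0,"wx":0,"wy":0,"wz":0,"grip":1}]' 45 
python3 - <<'E'
from d import *
w=dict(np.load('g2.npz'));T=w['extrinsics']@np.linalg.inv(w['hand_eye']);print('pose at picture',T[:3,3])
print('goal', T[:3,3]+T[:3,:3]@np.array([41.6,-.2,0]))
E
python3 st.py 443.9 -0.2 113; python3 st.py|head -1;python3 st.py|head -1
```

```text
time: 12.58
ee_pos: [442.9, -0.9, 127.9]
orientation: [2.805, 1.41, -0.002]
contact_force: [0.4, -0.3, -0.7]
grip_width: 13.4
pose at picture [418.91539251 -33.49274458 128.20727099]
goal [ 4.43795767e+02 -1.52576359e-01  1.28196151e+02]
pos [442.94  -0.94 127.87] yawy -36.64 tilt [-0.0004 -0.0022] F [ 0.42 -0.34 -0.72] w 13.4 t 12.5833
tool shift [ 1.2   0.31 14.87]
level turn wx wy [0.001 0.002]
pos [442.94  -0.94 127.87] yawy -36.64 tilt [-0.0004 -0.0022] F [ 0.42 -0.34 -0.72] w 13.4 t 12.5833
pos [442.94  -0.94 127.87] yawy -36.64 tilt [-0.0004 -0.0022] F [ 0.42 -0.34 -0.72] w 13.4 t 12.5833
```

```bash
python3 - <<'E'
from d import *
A=[];L=[]
for i in range(8):
    w=cap('wrist');s=manip.observe();A.append(s['ee_pos'])
    T=w['extrinsics']@np.linalg.inv(w['hand_eye'])
    m,d,n,P=white(w,(312,222,328,256),T[2,3]+13.7);L.append((P-T[:2,3])@T[:2,:2])
A=np.array(A);print(A.mean(0),A.std(0));
for l in L[:3]:print(l.mean(0),l.min(0))
w=dict(np.load('g2.npz'));T=w['extrinsics']@np.linalg.inv(w['hand_eye'])
m,d,n,P=white(w,(312,222,328,256),T[2,3]+13.7);l=(P-T[:2,3])@T[:2,:2];print('g2',l.mean(0),l.min(0))
b,q,G=fitD(w,box=(300,138,334,172),x0=[444.2,-.8],S=16);print('D',(np.r_[b.x[:2],92]-T[:3,3])@T[:3,:3])
E
```

```text
[443.0733594   -0.74359733 127.88651027] [0.05878828 0.10743365 0.0181828 ]
[10.38798146  1.04077198] [ 2.35017458 -0.86804211]
[10.38920163  1.04078509] [ 2.3511902  -0.86802576]
[10.38654688  1.03972172] [ 2.34890911 -0.86909527]
g2 [10.36205095  1.04231089] [ 2.32937862 -0.86657511]
D [41.40682127  0.88751051 36.1976548 ]
```

```bash
python3 -m inch '[{"tx":0.0009,"ty":0.0002,"tz":0,"wx":0.001,"wy":0.002,"wz":0,"grip":1},{"tx":0,"ty":0,"tz":0.004,"wx":0,"wy":0,"wz":0,"grip":1},{"tx":0,"ty":0,"tz":0.004,"wx":0,"wy":0,"wz":0,"grip":1},{"tx":0,"ty":0,"tz":0.004,"wx":0,"wy":0,"wz":0,"grip":1},{"tx":0,"ty":0,"tz":0.002,"wx":0,"wy":0,"wz":0,"grip":1},{"tx":0,"ty":0,"tz":0,"wx":0,"wy":0,"wz":0,"grip":1},{"tx":0,"ty":0,"tz":0,"wx":0,"wy":0,"wz":0,"grip":1},{"tx":0,"ty":0,"tz":0,"wx":0,"wy":0,"wz":0,"grip":1},{"tx":0,"ty":0,"tz":0,"wx":0,"wy":0,"wz":0,"grip":1},{"tx":0,"ty":0,"tz":0,"wx":0,"wy":0,"wz":0,"grip":1}]' 45 >/dev/null
python3 st.py 443.77 -0.11 111
```

```text
pos [4.4344e+02 2.7000e-01 1.1167e+02] yawy -36.58 tilt [-0.0013  0.0006] F [0.28 0.07 0.26] w 13.38 t 13.8167
tool shift [-0.11  0.49  0.67]
level turn wx wy [-0.0014  0.0003]
```

```bash
python3 -m inch '[{"tx":0,"ty":0.0004,"tz":0.001,"wx":-0.001,"wy":0,"wz":0,"grip":1},{"tx":0,"ty":0,"tz":0.001,"wx":0,"wy":0,"wz":0,"grip":1},{"tx":0,"ty":0,"tz":0.001,"wx":0,"wy":0,"wz":0,"grip":1},{"tx":0,"ty":0,"tz":0.001,"wx":0,"wy":0,"wz":0,"grip":1},{"tx":0,"ty":0,"tz":0,"wx":0,"wy":0,"wz":0,"grip":1},{"tx":0,"ty":0,"tz":0,"wx":0,"wy":0,"wz":0,"grip":1},{"tx":0,"ty":0,"tz":0,"wx":0,"wy":0,"wz":0,"grip":1},{"tx":0,"ty":0,"tz":0,"wx":0,"wy":0,"wz":0,"grip":1},{"tx":0,"ty":0,"tz":0,"wx":0,"wy":0,"wz":0,"grip":1},{"tx":0,"ty":0,"tz":0,"wx":0,"wy":0,"wz":0,"grip":1}]' 45 >/dev/null
python3 st.py 443.77 -0.11 106;python3 -c "from cell import manip;print(manip.observe()['torque'])"
```

```text
pos [ 4.4423e+02 -5.0000e-02  1.0776e+02] yawy -36.58 tilt [ 0.0007 -0.0002] F [ 0.17 -0.26  0.79] w 13.66 t 14.65
tool shift [-0.32 -0.33  1.76]
level turn wx wy [ 0.0007 -0.0002]
[-0.08520187  0.08343359  0.02686675]
```

Knob underside is now 3.6 mm below the tip with almost no force, so the socket has gone over the spindle. I'll carry on down.

```bash
python3 -m inch '[{"tx":0,"ty":0,"tz":0.0015,"wx":0,"wy":0,"wz":0,"grip":1},{"tx":0,"ty":0,"tz":0.0015,"wx":0,"wy":0,"wz":0,"grip":1},{"tx":0,"ty":0,"tz":0.0015,"wx":0,"wy":0,"wz":0,"grip":1},{"tx":0,"ty":0,"tz":0.0015,"wx":0,"wy":0,"wz":0,"grip":1},{"tx":0,"ty":0,"tz":0,"wx":0,"wy":0,"wz":0,"grip":1},{"tx":0,"ty":0,"tz":0,"wx":0,"wy":0,"wz":0,"grip":1},{"tx":0,"ty":0,"tz":0,"wx":0,"wy":0,"wz":0,"grip":1},{"tx":0,"ty":0,"tz":0,"wx":0,"wy":0,"wz":0,"grip":1},{"tx":0,"ty":0,"tz":0,"wx":0,"wy":0,"wz":0,"grip":1},{"tx":0,"ty":0,"tz":0,"wx":0,"wy":0,"wz":0,"grip":1}]' 45 >/dev/null
python3 st.py 443.77 -0.11 97.3;python3 -c "from cell import manip;print(manip.observe()['torque'])"
```

```text
pos [ 4.4416e+02 -6.0000e-02  1.0100e+02] yawy -36.58 tilt [ 0.0005 -0.0002] F [ 0.8  -0.23 -0.95] w 13.58 t 15.4833
tool shift [-0.27 -0.28  3.7 ]
level turn wx wy [ 0.0005 -0.0001]
[-0.11898248  0.1279444  -0.01736466]
```

```bash
python3 -m inch '[{"tx":0,"ty":0,"tz":0.0015,"wx":0,"wy":0,"wz":0,"grip":1},{"tx":0,"ty":0,"tz":0.0015,"wx":0,"wy":0,"wz":0,"grip":1},{"tx":0,"ty":0,"tz":0.0015,"wx":0,"wy":0,"wz":0,"grip":1},{"tx":0,"ty":0,"tz":0.001,"wx":0,"wy":0,"wz":0,"grip":1},{"tx":0,"ty":0,"tz":0.001,"wx":0,"wy":0,"wz":0,"grip":1},{"tx":0,"ty":0,"tz":0,"wx":0,"wy":0,"wz":0,"grip":1},{"tx":0,"ty":0,"tz":0,"wx":0,"wy":0,"wz":0,"grip":1},{"tx":0,"ty":0,"tz":0,"wx":0,"wy":0,"wz":0,"grip":1},{"tx":0,"ty":0,"tz":0,"wx":0,"wy":0,"wz":0,"grip":1},{"tx":0,"ty":0,"tz":0,"wx":0,"wy":0,"wz":0,"grip":1}]' 55
python3 st.py 443.77 -0.11 91.3;python3 -c "from cell import manip;print(manip.observe()['torque'])"
```

```text
time: 16.32
ee_pos: [444.7, -0.1, 96.3]
orientation: [2.805, 1.412, 0.001]
contact_force: [-1.3, -0.6, 3.7]
grip_width: 13.5
pos [ 4.4474e+02 -1.3000e-01  9.6350e+01] yawy -36.56 tilt [ 0.0008 -0.0005] F [-1.33 -0.6   3.69] w 13.53 t 16.3167
tool shift [-0.57 -0.79  5.04]
level turn wx wy [ 0.001  -0.0001]
[-0.03726972  0.52761046 -0.01958769]
```

```bash
python3 -m inch '[{"tx":0,"ty":-0.0003,"tz":0.001,"wx":0,"wy":0,"wz":0,"grip":1},{"tx":0,"ty":0,"tz":0.001,"wx":0,"wy":0,"wz":0,"grip":1},{"tx":0,"ty":0,"tz":0.001,"wx":0,"wy":0,"wz":0,"grip":1},{"tx":0,"ty":0,"tz":0.001,"wx":0,"wy":0,"wz":0,"grip":1},{"tx":0,"ty":0,"tz":0.001,"wx":0,"wy":0,"wz":0,"grip":1},{"tx":0,"ty":0,"tz":0.001,"wx":0,"wy":0,"wz":0,"grip":1},{"tx":0,"ty":0,"tz":0.001,"wx":0,"wy":0,"wz":0,"grip":1},{"tx":0,"ty":0,"tz":0.001,"wx":0,"wy":0,"wz":0,"grip":1},{"tx":0,"ty":0,"tz":0.001,"wx":0,"wy":0,"wz":0,"grip":1},{"tx":0,"ty":0,"tz":0.001,"wx":0,"wy":0,"wz":0,"grip":1}]' 60
python3 st.py 443.77 -0.11 91.3
```

```text
time: 17.15
ee_pos: [445.0, -0.2, 90.8]
orientation: [2.805, 1.413, -0.001]
contact_force: [-6.9, 0.9, 14.8]
grip_width: 13.2
pos [ 4.4496e+02 -1.6000e-01  9.0790e+01] yawy -36.53 tilt [-0.0001 -0.0012] F [-6.88  0.9  14.83] w 13.15 t 17.15
tool shift [-0.67 -0.99 -0.51]
level turn wx wy [0.0006 0.001 ]
```

Pressed to z = 90.8 with 14.8 N, above the 9.9 N spring, but there is a −6.9 N side load. I'll ease back about 0.8 mm in −x, keep pressing, and check for a hard stop.

```bash
python3 -m inch '[{"tx":-0.0005,"ty":-0.0007,"tz":0.001,"wx":0,"wy":0,"wz":0,"grip":1},{"tx":0,"ty":0,"tz":0.001,"wx":0,"wy":0,"wz":0,"grip":1},{"tx":0,"ty":0,"tz":0.001,"wx":0,"wy":0,"wz":0,"grip":1},{"tx":0,"ty":0,"tz":0.001,"wx":0,"wy":0,"wz":0,"grip":1},{"tx":0,"ty":0,"tz":0.001,"wx":0,"wy":0,"wz":0,"grip":1},{"tx":0,"ty":0,"tz":0.0015,"wx":0,"wy":0,"wz":0,"grip":1},{"tx":0,"ty":0,"tz":0.0015,"wx":0,"wy":0,"wz":0,"grip":1},{"tx":0,"ty":0,"tz":0.0015,"wx":0,"wy":0,"wz":0,"grip":1},{"tx":0,"ty":0,"tz":0.0015,"wx":0,"wy":0,"wz":0,"grip":1},{"tx":0,"ty":0,"tz":0.0015,"wx":0,"wy":0,"wz":0,"grip":1}]' 60
python3 st.py 443.77 -0.11 91.3
python3 - <<'E'
from d import *
w=cap('wrist');s=cap('scene');T=w['extrinsics']@np.linalg.inv(w['hand_eye'])
m,d,n,P=white(w,(312,215,328,258),T[2,3]+13.7);l=(P-T[:2,3])@T[:2,:2];print('line in hand',l.mean(0),l.min(0),n,np.degrees(np.polyfit(l[:,0],l[:,1],1)[0]))
p=proj(s,[444,0,80])[0].astype(int);print(p,manip.observe()['contact_force'],manip.observe()['ee_pos'])
cv2.imwrite('pics/m.png',np.hstack([crop(w,220,120,420,300,2),crop(s,p[0]-45,p[1]-50,p[0]+45,p[1]+40,4)]))
E
```

```text
time: 17.98
ee_pos: [445.1, -0.2, 90.7]
orientation: [2.804, 1.415, -0.005]
contact_force: [-8.4, 1.2, 18.6]
grip_width: 13.7
pos [ 4.4507e+02 -1.6000e-01  9.0660e+01] yawy -36.43 tilt [-0.0029 -0.002 ] F [-8.42  1.16 18.6 ] w 13.66 t 17.9833
tool shift [-0.73 -1.08 -0.64]
level turn wx wy [-0.0011  0.0033]
line in hand [11.41452573  1.06746152] [ 2.36730107 -0.84092151] 320 -0.021431479683180654
[323 197] [-8.34296319  0.81885579 19.0056153 ] [ 4.45100721e+02 -1.55942936e-01  9.06807387e+01]
```

View pics/m.png

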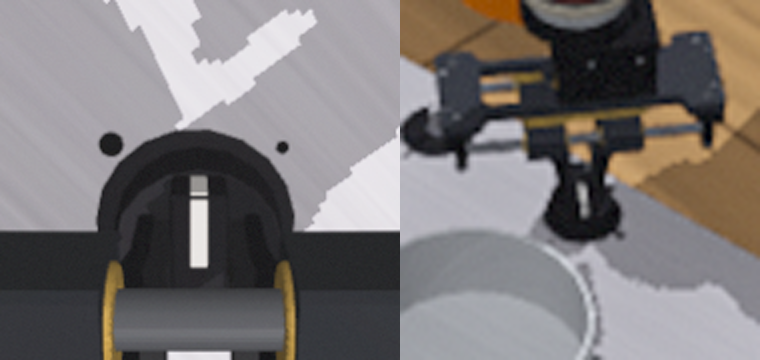

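The wrist view shows the knob still gripped, white line at (200,235) in the crop. It has not slipped in the hand: the line's inner end is at 2.37 mm, against 2.35 before. The scene view shows it down on the left spindle, in front of the pot. Pushing harder only moved it 0.1 mm, so it is at the hard stop. I'll trim the side load while still pressing.

```bash
python3 -m inch '[{"tx":-0.0004,"ty":-0.0006,"tz":0.0014,"wx":-0.001,"wy":0.002,"wz":0,"grip":1},{"tx":-0.0004,"ty":-0.0006,"tz":0.0014,"wx":0,"wy":0,"wz":0,"grip":1},{"tx":-0.0004,"ty":-0.0006,"tz":0.0014,"wx":0,"wy":0,"wz":0,"grip":1},{"tx":-0.0004,"ty":-0.0006,"tz":0.0014,"wx":0,"wy":0,"wz":0,"grip":1},{"tx":-0.0004,"ty":-0.0006,"tz":0.0014,"wx":0,"wy":0,"wz":0,"grip":1},{"tx":-0.0003,"ty":-0.0004,"tz":0.0014,"wx":0,"wy":0,"wz":0,"grip":1},{"tx":-0.0003,"ty":-0.0004,"tz":0.0014,"wx":0,"wy":0,"wz":0,"grip":1},{"tx":-0.0003,"ty":-0.0004,"tz":0.0014,"wx":0,"wy":0,"wz":0,"grip":1},{"tx":-0.0003,"ty":-0.0004,"tz":0.0014,"wx":0,"wy":0,"wz":0,"grip":1},{"tx":-0.0003,"ty":-0.0004,"tz":0.0014,"wx":0,"wy":0,"wz":0,"grip":1}]' 60
python3 st.py 443.77 -0.11 91.3
python3 -c "
from h import *
for i in range(6):
  cap('wrist');s=manip.observe();print(s['contact_force'].round(1),s['ee_pos'].round(2),s['torque'].round(2))"
```

```text
time: 18.92
ee_pos: [444.9, -0.2, 90.8]
orientation: [2.799, 1.415, 0.011]
contact_force: [-6.1, 1.6, 16.0]
grip_width: 13.5
pos [ 4.449e+02 -1.500e-01  9.079e+01] yawy -36.37 tilt [ 0.0088 -0.002 ] F [-6.11  1.57 15.95] w 13.5 t 18.9167
tool shift [-0.63 -0.93 -0.52]
level turn wx wy [ 0.0082 -0.0036]
[-6.4  0.2 16.4] [ 4.4489e+02 -1.6000e-01  9.0770e+01] [ 0.1   1.37 -0.02]
[-6.7  0.1 16.8] [ 4.4488e+02 -1.5000e-01  9.0770e+01] [0.12 1.34 0.02]
[-6.3  0.3 15.6] [ 4.4491e+02 -1.7000e-01  9.0790e+01] [ 0.16  1.31 -0.01]
[-6.5  1.  15.7] [ 4.4487e+02 -1.7000e-01  9.0780e+01] [0.1  1.29 0.05]
[-6.8  1.5 16.4] [ 4.4488e+02 -1.7000e-01  9.0770e+01] [ 0.11  1.32 -0.02]
[-6.3  0.9 15.8] [ 4.4486e+02 -1.5000e-01  9.0750e+01] [ 0.13  1.32 -0.03]
```

The press is steady at about 16 N, against 9.9 N needed, at a constant z of 90.8. I'll hand in now.

```bash
python3 -c "
from cell import manip
print(manip.job_done());s=manip.observe();print(s['contact_force'],s['ee_pos'],s['time'])"
```

```text
the job is handed in; nothing more can be done
None
the job is handed in; nothing more can be done
```

The knob is on the left spindle, the one for the ring with the pot, with its socket lined up to the spindle's flat to within about 1°. It is pushed home, and the arm is still gripping it and pressing it in; I handed in at about 19 s of the 42 s.

**Last checks:**
- **Insertion:** the knob slid about 14 mm onto the spindle with almost no force, and the spring took up where full seating was expected.
- **Press:** it then went in about 6 mm to a hard stop. More push moved it only 0.1 mm, to z ≈ 90.7 against the 91.3 I expected.
- **Hold:** six readings just before hand-in stayed at about 16 N down (9.9 N needed), with the position steady to within 0.1 mm. The knob had not slipped in the grip when last checked, just before the final trim.

**Less than perfect:**
- A side load of about 6.5 N along x remained; trimming only brought it down from 8.4 N.
- The tool leaned about 0.5° at the end.
- I could not read the spindle's press depth directly. "Fully in" comes from the hard stop, the height and the force.
- After hand-in no more readings were available, so the final second is unconfirmed.

I did not go near the other tap, pot, lid or other things, but I did not check them again at the end.

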